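# Fit the model bridge and press it down while its pads take

### The arm

A 6-joint arm with a two-finger parallel gripper is mounted at the origin on the work surface. World frame = base frame: x ahead of the robot, y to its left, z up, the work surface at z = 0. Lengths are in m, angles in degrees, forces in N, time in s.
With the tool pointing down it reaches from about 0.25 to 0.725 m from the base axis. Payload 9.7 kg.
Tool frame: the origin (TCP) lies at the very end of the fingers, on their centre line; the grasp point (between the pads) lies grasp_offset behind it (grasp_offset is the distance from the TCP to the grasp point, in m); z points along the fingers, y is the line along which they close (so a half turn about z gives the same grasp; the last joint's range is limited). The gripper opens to 85 mm and grips with 20 to 120 N. Pads are 22 mm wide; open, the fingers measure 114 mm over their backs; the gripper's body (76 mm by 85 mm) begins 54 mm behind the grasp point. The pads swing forward as they close: fully open they stand 13 mm farther back than shut.
Start: joints at [66.578, 4.979, 10.078, 95.1, 0, 90], TCP at [0.219, 0.505, 0.231] pointing down, gripper open.
Joint ranges: [-179.16, 179.16], [-48.56, 103.87], [-65.8, 70.77], [-126.05, 130.52], [-82.76, 87.17], [-180, 180]. Speed limits (degrees/s): [127.2, 127.2, 147.25, 180, 180, 180].

### API

Orientations are given as [roll, pitch, yaw] about the fixed x, y, z axes, in that order (R = Rz(yaw) Ry(pitch) Rx(roll)).
In Python, from workcell import get_obs, camera, calibration, job_done, recognise, cut_out, mark_of, grasp_offset gives the robot as it stands.
- The arm moves only by the tool servo_tool, never from a script. Its argument "moves" is a list of rows, each a list of 3 entries, a list of its own where there are three numbers: the turn, a rotation vector about the tool's x, y, z in degrees, then the shift along the tool's x, y, z in m, then the opening in per cent of the stroke, from 0 (shut) to 100 (fully open). In form: [[[ax, ay, az], [x, y, z], claw], ...]. A call has 1 to 12 rows; each row shifts and turns the commanded pose from where the row before left it, along the tool's axes as they then stand; what a row does not reach is not made up. A row lasts 1/10 s, in which the tool goes at most 50 mm and 8.59 degrees, less where a joint would pass 70% of its speed; a pose out of reach is approached as far as the arm can. A call is refused whole if a number of a shift passes 0.05 or a number of a turn 8.59, either way. A call with a gripper value outside its range is refused whole. The fingers move at their own pace and stop on an object; "force" is the grip in N (left out, the last holds). Time passes only in rows, so rows that do not move let the fingers close. It gives the time, the measured TCP pose, the force, the opening and the grip force at its end, in the units of the state.
- get_obs(): the state, without advancing time (a new reading comes with each control period).
- camera(name): name is "side" or "top"; returns (picture, depth): 400x640x3 uint8, red, green, blue; 400x640 float32, m along the optical axis (not along the pixel's ray), 0 where there is no reading.
- calibration(name): a dict with "camera_matrix" (3x3 intrinsics, pixels), "dist" ([k1, k2, p1, p2, k3] as OpenCV has them; the pictures are not rectified), "R" (3x3) and "t" (3): a world point X has camera coordinates R X + t. Camera axes: x right, y down, z forward; pixel columns grow to the right and rows downward; lengths in m; the calibration is good to about 2 mm. A picture is of the moment at which its call begins. calibration takes no time and is no camera call.
- job_done(): hands the job in; it is judged then, once.
Trained networks look in the newest picture that a camera, given by its name, has taken for a name from the list of things; names that differ only in an ending like _2 or _b are one class to them, and where a whole thing is asked for, a point or a joint stands for the part that bears it (a point fixed in the world has none). Each returns a list of dicts, best first, with "score" (0 to 1); they miss things now and then, are a little off and sometimes report something else, mostly with a low value. They report only what shows in the picture. A call takes as long as a camera call. They do not tell look-alikes from the thing itself.
- recognise(name, camera): "xyz" ([x, y, z] in m, in the coordinates of the camera as it stood for that picture, good to about 4 mm: the middle of the surface that is visible of it).
- cut_out(name, camera): "mask" (400x640 bool, what is visible of it).
- mark_of(name, camera): "xyz" ([x, y, z] in m, in the coordinates of the camera as it stood for that picture, good to about 4 mm: a listed point, or the origin of a listed thing).
The state is a dict: "time": time; "q": joint angles; "qd": joint speeds; "joint_efforts": joint torques, N m; "ee_pos": TCP position; "tcp_rot": TCP orientation; "wrist_force": force on the tool from outside, world axes, zero at the start; "torque": the same for the moment, N m; "opening": finger opening in m; "grasp_force": force on a finger pad.
Only numpy, scipy, OpenCV 4.12 (cv2) and the standard library are available. Lean on these libraries where they do the work, as an engineer would, in place of code of your own. Each camera call takes 0.05 s, during which the arm holds its last target. There are 200 camera calls.

### The job

Lower the bridge deck over the two brass pins of the river tile, without forcing it, until it sits flush on both stone abutments, and let go of it. Then take the sprung pressing stick from its stand and press its rubber foot on the red dot of the deck, stick upright, just hard enough to push the sprung foot about half-way in, so that the deck's adhesive pads take. Finish while still holding the stick pressed there, and leave the other things on the table alone.

Things in the scene. Friction and masses are not known exactly. Their poses are not given: they have to be found in the camera images.
- deck_mid (a point): middle of the loose bridge deck, 16 mm above its underside. Wooden plate 56 (x) x 170 (y) x 10 mm thick, a dark parapet 6 mm thick and 22 mm tall along each long side (32 mm tall in all, 44 mm clear between). Two 11 mm through holes on its centre line at y = -62 and +62 mm. Starts flat on the table, parapets up; grip across the parapets' outsides at mid-length. z up. 150 to 310 g
- deck_dot (a point): centre of the red dot (18 mm across) on the deck's upper face between the parapets, 26 mm along the deck's +y from its middle and 10 mm above its underside; same axes as the deck
- bridge_seat (a point): on the fixed river tile (200 x 210 x 4 mm, sandy, blue river along x): midway between its two grey stone abutments, level with their tops, 34 mm above the table. The bridge lies along this frame's y. Abutments 74 (x) x 46 (y) mm, centred at y = -62 and +62 mm; the gap between them is 78 mm wide and 30 mm deep
- pin_a (a point): tip of the upright brass locating pin on the -y abutment: 8 mm in diameter, its top 6 mm tapered, standing 18 mm above the abutment's top
- pin_b (a point): tip of the same kind of pin on the +y abutment. The deck fits over the pins either way round
- stick_mid (a point): where to grip the sprung pressing stick, which starts upright in its stand: orange handle 16 x 16 mm, 89 mm long, above a black collar 28 mm across. Point on its axis, 40 mm below the handle's top, 49 mm above the collar's upper face and 115 mm above the underside of the foot when out. z up along the stick; x, y square to the handle's flats. 90 g
- foot_tip (a point): centre of the underside of the stick's black rubber foot (14 mm across), at the lower end of the stick; the foot slides up on a white stem into the stick as it is pressed. Same axes as the stick
- foot (a joint): how far the stick's sprung foot is pushed in: 0 = fully out, 0.014 m = fully in (stop). The spring gives about 0.6 N at the start, 2.7 N at half-way (0.007 m) and 4.8 N fully in
- stand: fixed wooden stand, 70 x 70 mm, 75 mm tall, with a 20 mm through hole in the middle of its top; origin at the centre of its underside. The stick's collar (6 mm thick) rests on its top; below it 30 mm of sleeve (16 mm across) and the foot hang in the hole. The stick lifts straight up, clear after 65 mm
- tower: grey stone toy tower on a black square base, 80 x 80 x 120 mm, loose; origin at the centre of its underside; to be left alone
- tree: model fir tree, 60 mm wide, 115 mm tall, loose; origin at the centre of its underside; to be left alone
- wagon: small wooden model wagon on a black base 50 x 110 mm, 40 mm tall, loose; origin at the centre of its underside; to be left alone
- dice_cup: black dice cup, 72 mm across, 85 mm tall, loose; origin at the centre of its underside; to be left alone
- tape_measure: yellow tape measure, 65 x 35 x 60 mm, loose; origin at the centre of its underside; to be left alone
- paint_pot: paint pot with blue cap, 44 mm across, 50 mm tall, loose; origin at the centre of its underside; to be left alone
- die_a: white die, 16 mm, loose; origin at the centre of its underside; to be left alone
- die_b: white die, 16 mm, loose; origin at the centre of its underside; to be left alone
There are look-alikes about, which are no part of the job. Leave any purple look-alike of the part that bears stick_mid alone.

How it is judged (in metres and radians):
On the way:
1. the deck sits flush over both pins, released (horizontal distance between deck_mid and bridge_seat below 0.004 m and angle between the y axis of deck_mid and the y axis of bridge_seat, either way round below 0.05 rad and z of deck_mid in the frame of bridge_seat between 0.0135 and 0.0185 m and angle between deck_mid's own z axis and vertical below 0.03 rad and contact force between each of the arm, the fingers and deck below 0.1 N and linear speed of deck below 0.02 m/s), for 0.2 s.
At the end, for the whole second after the job is handed in: Deck over both pins, flush (2.5 mm, 0.03 rad), not touched by the robot; fingers hold the stick upright within 0.12 rad, foot centre within 9 mm of the dot centre, foot pushed in 3 to 11 mm, 0.8 to 8 N on the deck, all at rest (all of step 1 and horizontal distance between foot_tip and deck_dot below 0.009 m and value of joint foot between 0.003 and 0.011 m and contact force between stick and deck between 0.8 and 8 N and angle between stick_mid's own z axis and vertical below 0.12 rad and contact force between the fingers and stick above 1 N and linear speed of stick below 0.02 m/s); the arm keeps its last pose, push and grip.
It fails at once if the deck is forced or dropped onto the tile (over 40 N) (contact force between deck and tile above 40 N).
It fails at once if the stick is pressed hard on the deck (over 15 N) (contact force between stick and deck above 15 N).
It fails at once if a bystander is moved by more than 20 mm (distance of any of tower, tree, wagon, dice_cup, tape_measure, paint_pot, die_a, die_b from where it was at the start of the episode above 0.02 m).
It also fails if it takes over 58 s, if anything falls off the work surface, if the arm or the gripper's body presses on something with over 40 N, if the wrist force passes 120 N, or if a joint passes its speed limit or range.

## Working session

There is one attempt and no reset: what is moved stays moved. The work goes in short steps, Python scripts to look and compute and a tool call to move; the robot and the scene stay as the last step left them, time stands still between calls to the robot, and variables do not carry over. Pictures are saved under pics/ and viewed, at most 10 in all, crops included, and the job is handed in when it is done.

Besides the shell and the picture viewer there is one more tool, called by a JSON object that holds its "op" and its "data", one argument or row to a line. servo_tool: Moves the arm, as the interface text tells. Its arguments: {"type":"object","properties":{"moves":{"type":"array"},"force":{"type":"number"}},"required":["moves"]}

```bash
mkdir -p pics; cat > h.py <<'E'
import numpy as np, cv2
from workcell import *
def w(cam,p):
    c=calibration(cam); return np.array(c["R"]).T@(np.array(p)-np.array(c["t"]))
def proj(cam,X):
    c=calibration(cam); R=np.array(c["R"]);t=np.array(c["t"],float)
    return cv2.projectPoints(np.array(X,float).reshape(-1,1,3),cv2.Rodrigues(R)[0],t,np.array(c["camera_matrix"],float),np.array(c["dist"],float))[0].reshape(-1,2)
def cloud(cam,d):
    c=calibration(cam); h,wd=d.shape
    u,v=np.meshgrid(np.arange(wd),np.arange(h))
    n=cv2.undistortPoints(np.stack([u,v],-1).reshape(-1,1,2).astype(float),np.array(c["camera_matrix"],float),np.array(c["dist"],float)).reshape(h,wd,2)
    P=np.dstack([n*d[...,None],d]); return (P-np.array(c["t"]))@np.array(c["R"])
E
python3 - <<'E'
from h import *
print(grasp_offset, get_obs())
for cam in("top","side"):
    im,d=camera(cam); cv2.imwrite(f"pics/{cam}1.png",im[...,::-1]); np.savez(f"{cam}1.npz",im=im,d=d)
    for n in("deck_mid","deck_dot","bridge_seat","pin_a","stick_mid","stand"):
        for r in mark_of(n,cam): X=w(cam,r["xyz"]);print(cam,n,round(r["score"],2),X.round(3),proj(cam,X).round(0))
E
```

```text
0.0187 {'time': 0.0, 'q': array([ 6.65791852e+01,  5.00986114e+00,  1.00352437e+01,  9.50977311e+01,
       -9.10613753e-05,  9.00001690e+01]), 'qd': array([-0.06072159,  0.03224232,  0.10529355, -0.01669823,  0.10779984,
       -0.04424823]), 'joint_efforts': array([-5.90723466e-04, -5.20397830e+01,  4.64792204e+01,  1.64007564e-02,
        8.86619341e-05, -2.19160050e-06]), 'ee_pos': array([0.21853067, 0.50449052, 0.23060201]), 'tcp_rot': array([-1.79927651e+02,  9.12747125e-05,  1.56579016e+02]), 'wrist_force': array([ 0.14953467,  0.14952799, -0.73020952]), 'torque': array([-0.04494286, -0.0039598 ,  0.03365479]), 'grasp_force': 0.0, 'opening': 0.08546114099852838}
top deck_mid 0.55 [0.506 0.346 0.014] [[217. 207.]]
top deck_dot 0.62 [0.51  0.374 0.008] [[211. 206.]]
top bridge_seat 0.91 [0.564 0.003 0.033] [[306. 193.]]
top pin_a 0.87 [0.584 0.065 0.051] [[290. 187.]]
top pin_a 0.74 [ 0.535 -0.326  0.132] [[395. 198.]]
top pin_a 0.65 [ 0.545 -0.054  0.05 ] [[320. 197.]]
top stick_mid 0.61 [ 0.539 -0.423  0.113] [[420. 198.]]
top stick_mid 0.6 [ 0.443 -0.358  0.118] [[404. 223.]]
[... 175 characters left out ...]
and 0.86 [ 0.54  -0.333 -0.001] [[391. 202.]]
side deck_mid 0.91 [0.512 0.351 0.013] [[279. 160.]]
side deck_dot 0.56 [0.516 0.381 0.01 ] [[278. 157.]]
side deck_dot 0.45 [ 0.388 -0.523  0.003] [[351. 376.]]
side deck_dot 0.31 [ 0.536 -0.325  0.128] [[374. 256.]]
side bridge_seat 0.81 [0.563 0.012 0.035] [[329. 205.]]
side pin_a 0.9 [ 0.543 -0.051  0.053] [[331. 214.]]
side pin_a 0.7 [0.589 0.075 0.053] [[329. 187.]]
side stick_mid 0.91 [ 0.54  -0.418  0.114] [[395. 287.]]
side stick_mid 0.73 [ 0.535 -0.325  0.129] [[374. 256.]]
side stick_mid 0.7 [ 0.447 -0.354  0.113] [[345. 279.]]
side stick_mid 0.67 [ 0.633 -0.314  0.115] [[406. 246.]]
side stand 0.93 [ 0.542 -0.327  0.002] [[373. 292.]]
```

View pics/top1.png

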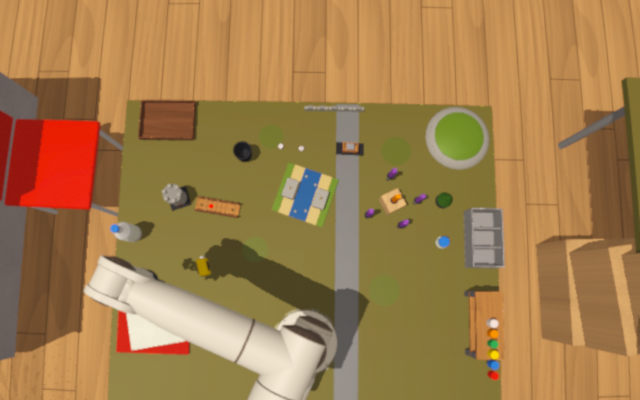

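View pics/side1.png

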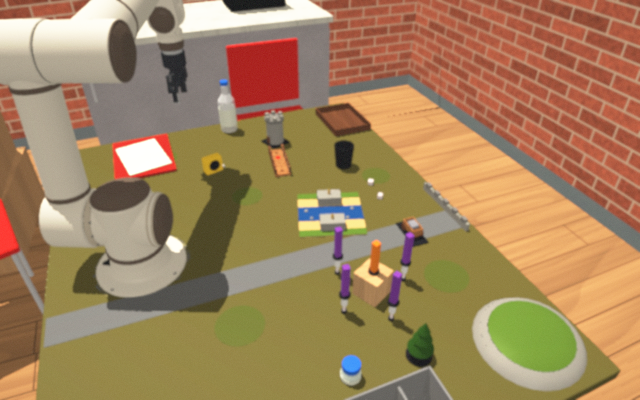

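The side and top views agree. The deck is at top-picture pixel (217,207) with the tower right beyond its left end. The tile is at (306,193). The orange stick is in its stand at (395,198), with four purple look-alikes around it. I'll refine the yaws and centres next.

```bash
cat > m.py <<'E'
from h import *
def pca(P):
    c=P.mean(0); u,s,v=np.linalg.svd(P-c,full_matrices=False); a=v[0]*np.sign(v[0][1]); return c,np.degrees(np.arctan2(-a[0],a[1])),s
def rect(P):
    r=cv2.minAreaRect((P*1000).astype(np.float32)); return np.round(r[0],1),np.round(r[1],1),round(r[2],1)
E
python3 - <<'E'
from m import *
for cam in("top","side"):
    im,d=camera(cam);C=cloud(cam,d)
    for r in cut_out("deck_mid",cam)[:2]:
        m=r["mask"]; P=C[m&(d>0)]; P=P[(P[:,2]<.05)&(P[:,2]>-.01)]
        print(cam,"deck",r["score"],len(P),pca(P[:,:2]),rect(P[:,:2]),np.percentile(P[:,2],[5,50,95]).round(4))
    m=(abs(C[...,0]-.564)<.1)&(abs(C[...,1]-.006)<.12)&(C[...,2]>.024)&(C[...,2]<.06)&(d>0)
    P=C[m]; print(cam,"abut",len(P),pca(P[:,:2]),rect(P[:,:2]),np.percentile(P[:,2],[5,50,95]).round(4))
    q=pca(P[:,:2]); y=(P[:,:2]-q[0])@np.array([-np.sin(np.radians(q[1])),np.cos(np.radians(q[1]))])
    for s in(y<0,y>0): print("   ",P[s].mean(0),rect(P[s][:,:2]))
    for r in cut_out("stick_mid",cam)[:6]:
        m=r["mask"];P=C[m&(d>0)];col=im[m].mean(0)
        print(cam,"stick",round(r["score"],2),col.round(0),np.median(P,0).round(3),P[:,2].max().round(3), P[P[:,2]>.1][:,:2].mean(0).round(4))
    for r in cut_out("stand",cam)[:1]:
        P=C[r["mask"]&(d>0)];P=P[abs(P[:,2]-.075)<.006];print(cam,"stand top",P.mean(0),rect(P[:,:2]))
    for n in("tower","wagon","die_a","tree","dice_cup"):
        for r in mark_of(n,cam)[:2]: print(cam,n,round(r["score"],2),w(cam,r["xyz"]).round(3))
    for n,(x,y,s) in dict(deck=(.51,.35,.13),tile=(.564,.006,.13),stick=(.54,-.33,.14)).items():
        uv=proj(cam,[[x+a,y+b,.03] for a in(-s,s) for b in(-s,s)]);a=np.maximum(uv.min(0).astype(int),0);b=uv.max(0).astype(int)
        cr=cv2.resize(im[a[1]:b[1],a[0]:b[0],::-1],(395,290),interpolation=cv2.INTER_CUBIC);globals().setdefault("L",[]).append(cr)
        print(n,cam,a,b)
cv2.imwrite("pics/crops.png",cv2.resize(np.vstack([np.hstack(L[:3]),np.hstack(L[3:])]),(800,400)))
E
```

```text
top deck 0.79 669 (array([0.50796095, 0.34615682]), np.float64(-9.389944381173718), array([1.2828777 , 0.44588986])) (array([508.1, 349.1]), array([173.3,  58.6]), 80.2) [-0.      0.0104  0.0345]
top abut 434 (array([0.56324811, 0.00675114]), np.float64(-18.48552373307251), array([1.31705827, 0.44634218])) (array([564.1,   6.2]), array([169.7,  75.5]), 71.8) [0.0256 0.0328 0.0417]
    [ 0.5435188  -0.05210801  0.03323473] (array([544.3, -52.4]), array([45.7, 74.1]), 70.7)
    [0.58279641 0.06507029 0.03336612] (array([583.4,  64.9]), array([45.9, 75.5]), 72.0)
top stick 0.67 [ 99. 139. 180.] [ 0.38  -0.519  0.045] 0.065 [nan nan]
top stick 0.56 [113.  68. 112.] [ 0.441 -0.355  0.105] 0.161 [ 0.4419 -0.3578]
top stick 0.5 [191. 115.  25.] [ 0.531 -0.325  0.135] 0.18 [ 0.5329 -0.3266]
top stick 0.46 [114.  65. 120.] [ 0.477 -0.23   0.119] 0.161 [ 0.4796 -0.2312]
top stand top [ 0.53245824 -0.32557013  0.0745586 ] (array([ 534.6, -329.4]), array([69.5, 70.9]), 26.9)
top tower 0.95 [0.539 0.505 0.001]
top wagon 0.89 [ 0.753 -0.166 -0.   ]
top die_a 0.56 [0.754 0.109 0.   ]
top die_a 0.55
[... 1299 characters left out ...]
 [ 0.5348 -0.3286]
side stick 0.74 [118.  78. 124.] [ 0.632 -0.321  0.095] 0.158 [ 0.6328 -0.3191]
side stick 0.37 [36. 35. 33.] [0.714 0.231 0.057] 0.086 [nan nan]
side stand top [ 0.533116   -0.33155745  0.07492936] (array([ 536.9, -325. ]), array([73.3, 72.3]), 29.1)
side tower 0.72 [ 0.541  0.509 -0.   ]
side wagon 0.72 [ 0.758 -0.166  0.002]
side die_a 0.61 [0.75  0.03  0.002]
side die_a 0.47 [ 0.76   0.11  -0.001]
side tree 0.87 [ 0.553 -0.532  0.001]
side tree 0.7 [ 0.388 -0.52  -0.001]
side dice_cup 0.73 [0.723 0.254 0.001]
deck side [234 133] [325 182]
tile side [276 176] [387 244]
stick side [301 236] [452 347]<stdin>:13: RuntimeWarning: Mean of empty slice.
  ret = um.true_divide(
```

View pics/crops.png

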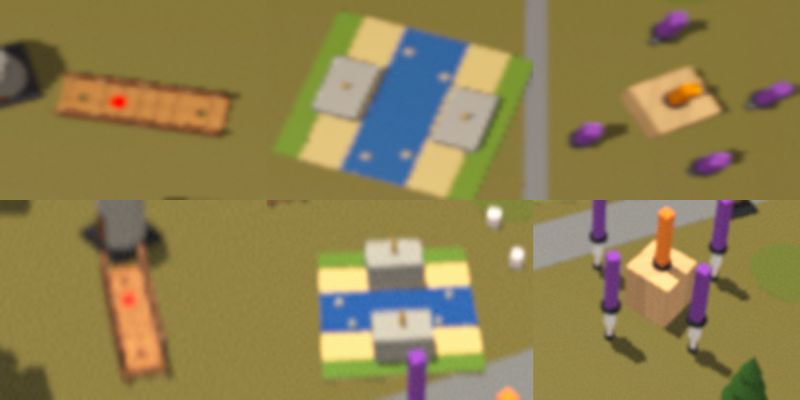

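Deck: centre (0.509, 0.349), yaw about -9.7°, dot on the world +y side, so no flip is needed. Seat: (0.5635, 0.0063), yaw about -18.3°. First I turn in place.

{"op": "servo_tool", "data": {
  "moves": [
    [[0, 0, 8.49], [0, 0, 0], 100],
    [[0, 0, 8.49], [0, 0, 0], 100],
    [[0, 0, 8.49], [0, 0, 0], 100],
    [[0, 0, 8.49], [0, 0, 0], 100],
    [[0, 0, 8.49], [0, 0, 0], 100],
    [[0, 0, 8.49], [0, 0, 0], 100],
    [[0, 0, 8.49], [0, 0, 0], 100],
    [[0, 0, 8.49], [0, 0, 0], 100],
    [[0, 0, 8.49], [0, 0, 0], 100]
  ]
}}

```text
time: 2.5
ee_pos: [0.2186, 0.5047, 0.2313]
tcp_rot: [-180.0, 0.0, 79.8]
wrist_force: [-0.7, 0.3, 0.2]
opening: 0.085
grasp_force: 0.0
```

{"op": "servo_tool", "data": {
  "moves": [
    [[0, 0, 0], [-0.0104, 0.0313, 0], 100],
    [[0, 0, 0], [-0.0104, 0.0313, 0], 100],
    [[0, 0, 0], [-0.0104, 0.0313, 0], 100],
    [[0, 0, 0], [-0.0104, 0.0313, 0], 100],
    [[0, 0, 0], [-0.0104, 0.0313, 0], 100],
    [[0, 0, 0], [-0.0104, 0.0313, 0], 100],
    [[0, 0, 0], [-0.0104, 0.0313, 0], 100],
    [[0, 0, 0], [-0.0104, 0.0313, 0], 100],
    [[0, 0, 0], [-0.0104, 0.0313, 0], 100],
    [[0, 0, 0], [-0.0104, 0.0313, 0], 100],
    [[0, 0, 0], [0, 0, 0], 100]
  ]
}}

```text
time: 3.6
ee_pos: [0.512, 0.3467, 0.2304]
tcp_rot: [180.0, 0.1, 80.0]
wrist_force: [-0.9, 0.6, -1.2]
opening: 0.0855
grasp_force: 0.0
```

{"op": "servo_tool", "data": {
  "moves": [
    [[0, 0, 0], [0.002, -0.003, 0.03], 100],
    [[0, 0, 0], [0, 0, 0.03], 100],
    [[0, 0, 0], [0, 0, 0.03], 100],
    [[0, 0, 0], [0, 0, 0.03], 100],
    [[0, 0, 0], [0, 0, 0.03], 100],
    [[0, 0, 0], [0, 0, 0.03], 100],
    [[0, 0, 0], [0, 0, 0.015], 100],
    [[0, 0, 0], [0, 0, 0], 100],
    [[0, 0, 0], [0, 0, 0], 100]
  ]
}}

```text
time: 4.5
ee_pos: [0.5069, 0.3516, 0.0375]
tcp_rot: [180.0, -0.0, 80.2]
wrist_force: [-0.3, 0.7, -0.0]
opening: 0.0854
grasp_force: 0.0
```

{"op": "servo_tool", "data": {
  "moves": [
    [[0, 0, 0], [-0.002, 0.002, 0.015], 100],
    [[0, 0, 0], [0, 0, 0.01], 100],
    [[0, 0, 0], [0, 0, 0.008], 100],
    [[0, 0, 0], [0, 0, 0], 100],
    [[0, 0, 0], [0, 0, 0], 100],
    [[0, 0, 0], [0, 0, 0], 60],
    [[0, 0, 0], [0, 0, 0], 50],
    [[0, 0, 0], [0, 0, 0], 40],
    [[0, 0, 0], [0, 0, 0], 40],
    [[0, 0, 0], [0, 0, 0], 40],
    [[0, 0, 0], [0, 0, 0], 40]
  ],
  "force": 40
}}

```text
time: 5.6
ee_pos: [0.5086, 0.3493, 0.0041]
tcp_rot: [179.9, -0.1, 80.2]
wrist_force: [-0.2, 0.1, 5.1]
opening: 0.0553
grasp_force: 44.4
```

{"op": "servo_tool", "data": {
  "moves": [
    [[0, 0, 0], [0, 0, -0.02], 40],
    [[0, 0, 0], [0, 0, -0.03], 40],
    [[0, 0, 0], [0, 0, -0.03], 40],
    [[0, 0, 0], [0, 0, -0.02], 40],
    [[0, 0, 4.25], [0, 0, 0], 40],
    [[0, 0, 4.25], [0, 0, 0], 40],
    [[0, 0, 0], [0, 0, 0], 40],
    [[0, 0, 0], [0, 0, 0], 40]
  ]
}}

```text
time: 6.4
ee_pos: [0.508, 0.3487, 0.1026]
tcp_rot: [-180.0, 0.1, 71.8]
wrist_force: [0.3, -0.4, -3.3]
opening: 0.055
grasp_force: 43.6
```

{"op": "servo_tool", "data": {
  "moves": [
    [[0, 0, 0], [-0.016, 0.008, 0], 40],
    [[0, 0, 0], [-0.0308, 0.016, 0], 40],
    [[0, 0, 0], [-0.0308, 0.016, 0], 40],
    [[0, 0, 0], [-0.0308, 0.016, 0], 40],
    [[0, 0, 0], [-0.0308, 0.016, 0], 40],
    [[0, 0, 0], [-0.0308, 0.016, 0], 40],
    [[0, 0, 0], [-0.0308, 0.016, 0], 40],
    [[0, 0, 0], [-0.0308, 0.016, 0], 40],
    [[0, 0, 0], [-0.0308, 0.016, 0], 40],
    [[0, 0, 0], [-0.0308, 0.016, 0], 40],
    [[0, 0, 0], [-0.015, 0.008, 0], 40],
    [[0, 0, 0], [0, 0, 0], 40]
  ]
}}

```text
time: 7.6
ee_pos: [0.5631, 0.0037, 0.1031]
tcp_rot: [-180.0, 0.0, 71.5]
wrist_force: [-0.6, 0.8, -2.4]
opening: 0.0551
grasp_force: 43.6
```

{"op": "servo_tool", "data": {
  "moves": [
    [[0, 0, 0], [0, 0, 0], 40],
    [[0, 0, 0], [0, 0, 0], 40],
    [[0, 0, 0], [0, 0, 0], 40]
  ]
}}

```text
time: 7.9
ee_pos: [0.5631, 0.0071, 0.1033]
tcp_rot: [-180.0, -0.0, 71.8]
wrist_force: [-0.2, 0.3, -3.3]
opening: 0.055
grasp_force: 43.5
```

```bash
python3 - <<'E'
from m import *
o=get_obs();print(o["ee_pos"].round(4),o["tcp_rot"].round(2),o["wrist_force"].round(2))
L=[]
for cam in("top","side"):
    im,d=camera(cam);np.savez(f"{cam}2.npz",im=im,d=d);C=cloud(cam,d)
    for r in cut_out("deck_mid",cam)[:1]:
        P=C[r["mask"]&(d>0)];P=P[(P[:,2]>.085)&(P[:,2]<.14)]
        print(cam,"deck",r["score"],len(P),pca(P[:,:2]),rect(P[:,:2]),np.percentile(P[:,2],[5,50,95]).round(4))
    for n in("deck_mid","deck_dot","pin_a"):
        for r in mark_of(n,cam)[:2]:print(cam,n,round(r["score"],2),w(cam,r["xyz"]).round(4))
    uv=proj(cam,[[.564+a,.006+b,.07] for a in(-.13,.13) for b in(-.13,.13)]);a=uv.min(0).astype(int);b=uv.max(0).astype(int)
    L.append(cv2.resize(im[a[1]:b[1],a[0]:b[0],::-1],(400,400),interpolation=cv2.INTER_CUBIC));print(a,b)
cv2.imwrite("pics/h2.png",np.hstack(L))
E
```

```text
[0.5631 0.0071 0.1033] [-1.7999e+02 -1.0000e-02  7.1760e+01] [-0.18  0.28 -3.31]
top deck 0.71 114 (array([0.56375133, 0.00936426]), np.float64(-10.572881894716248), array([0.81030847, 0.13800139])) (array([561. ,   6.1]), array([169.7,  47.5]), 76.2) [0.1015 0.1102 0.1323]
top deck_mid 0.43 [ 0.5335 -0.3272  0.1284]
top deck_dot 0.53 [0.5659 0.0297 0.107 ]
top pin_a 0.83 [ 0.5462 -0.0541  0.0495]
top pin_a 0.74 [0.5813 0.0677 0.0541]
[269 157] [339 225]
side deck 0.58 674 (array([ 0.55948021, -0.00931854]), np.float64(-19.848113086584796), array([1.28861431, 0.42886625])) (array([562.6,   5.7]), array([175.5,  56.9]), 71.3) [0.1036 0.1083 0.1304]
side deck_mid 0.82 [0.5672 0.0089 0.1155]
side deck_mid 0.74 [ 0.5449 -0.3234 -0.0006]
side deck_dot 0.98 [0.5714 0.0356 0.1115]
side pin_a 0.93 [0.5883 0.0711 0.0483]
side pin_a 0.64 [0.5734 0.0349 0.1098]
[275 166] [388 233]
```

View pics/h2.png

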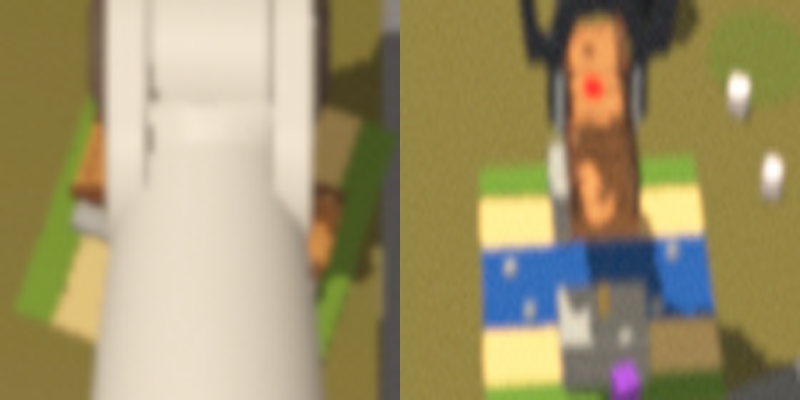

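The arm hides the top view. The side view shows the dot (right panel, ≈(592,88)) on the level deck and the +y abutment hidden under it. I'll compare ray intersections of the dot and the pins.

```bash
cat >> m.py <<'E'
def ray(cam,uv,z):
    c=calibration(cam);n=cv2.undistortPoints(np.array(uv,float).reshape(-1,1,2),np.array(c["camera_matrix"],float),np.array(c["dist"],float)).reshape(-1,2)
    R=np.array(c["R"]);o=-R.T@np.array(c["t"]);v=np.c_[n,np.ones(len(n))]@R
    return o+v*((z-o[2])/v[:,2])[:,None]
def dot(cam,im,z,near):
    f=im.astype(float); wgt=np.clip(f[...,0]-1.0*f[...,1]-f[...,2]*.0-70,0,None)
    u=proj(cam,near)[0]; yy,xx=np.mgrid[:400,:640]; wgt=wgt*(np.hypot(xx-u[0],yy-u[1])<9)
    c=[(wgt*xx).sum()/wgt.sum(),(wgt*yy).sum()/wgt.sum()]
    return ray(cam,[c],z)[0],np.round(c,2),wgt.sum()
E
python3 - <<'E'
from m import *
T1={c:np.load(c+"1.npz")["im"] for c in("top","side")}
for c in T1: print(c,dot(c,T1[c],.010,[.513,.375,.01]))
S2=np.load("side2.npz")["im"]; print("side2",dot("side",S2,.1092,[.5713,.0318,.109]))
# abutment tops: bright greyish pixels
for c in T1:
    f=cv2.resize(T1[c],None,fx=4,fy=4,interpolation=cv2.INTER_CUBIC).astype(int)
    yy,xx=np.mgrid[:f.shape[0],:f.shape[1]]; xx=(xx+.5)/4-.5; yy=(yy+.5)/4-.5
    for nm,s in(("-y",[.5440,-.0525,.034]),("+y",[.583,.065,.034])):
        u=proj(c,s)[0]
        g=(np.hypot(xx-u[0],yy-u[1])<22)&(f.max(2)-f.min(2)<40)&(f.mean(2)>140)
        n,l,st,ct=cv2.connectedComponentsWithStats(g.astype(np.uint8)); k=1+np.argmax(st[1:,4]); m=(l==k).astype(np.uint8)
        h=cv2.convexHull(np.argwhere(m)[:,::-1].astype(np.float32))
        P=ray(c,np.c_[(h[:,0,0]+.5)/4-.5,(h[:,0,1]+.5)/4-.5],.034)
        print(c,nm,rect(P[:,:2]))
        tip=s[:2]+[.052]
        # pin crop
    for nm,s in(("-y",[.544,-.0525,.043]),("+y",[.583,.065,.043])):
        u=proj(c,s)[0].astype(int); cr=cv2.resize(T1[c][u[1]-12:u[1]+13,u[0]-15:u[0]+16,::-1],(400,322),interpolation=cv2.INTER_NEAREST)
        print(c,nm,"crop origin",u-[15,12]); globals().setdefault("L",[]).append(cr)
cv2.imwrite("pics/pins.png",cv2.resize(np.vstack([np.hstack(L[:2]),np.hstack(L[2:])]),(740,596)))
E
```

```text
top (array([0.51165042, 0.37315829, 0.01      ]), array([210.59, 205.67]), np.float64(2306.0))
side (array([0.51407135, 0.3750684 , 0.01      ]), array([277.82, 157.4 ]), np.float64(2873.0))
side2 (array([0.57342398, 0.0368369 , 0.1092    ]), array([329.19, 179.84]), np.float64(3474.0))
top -y (array([545.2, -49.8]), array([ 51.1, 162.1]), 71.7)
top +y (array([582.1,  65.5]), array([46. , 75.2]), 71.2)
top -y crop origin [305 185]
top +y crop origin [274 175]
side -y (array([545.1, -49.5]), array([ 51.9, 129.8]), 71.5)
side +y (array([583.7,  65.1]), array([47.4, 74.8]), 74.0)
side -y crop origin [316 204]
side +y crop origin [313 179]
```

View pics/pins.png

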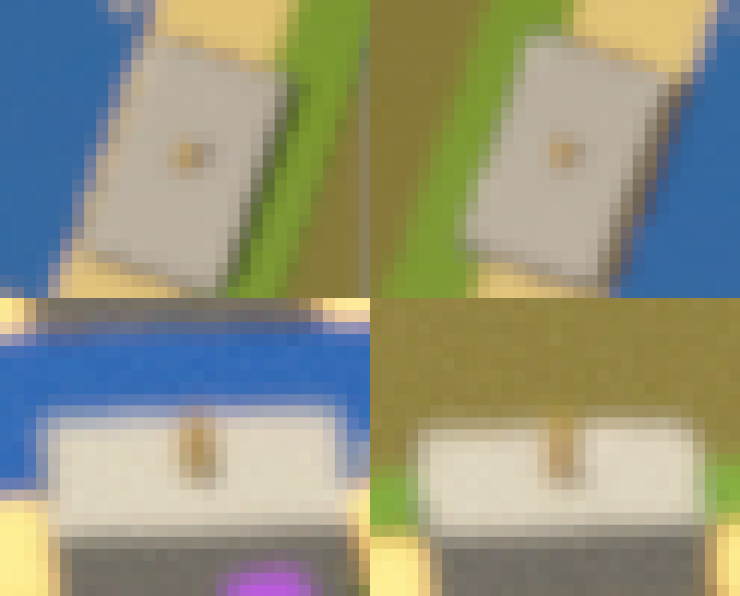

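Pins are seen at side pixels ≈(332,213)-(332.5,218.5) and (328.6,188.6)-(328.8,193.4), and at top pixels ≈(320.2,197.5) and (289.7,187.3). The dot sits about 5 mm off prediction in the hover picture, so I'll check the deck for tilt or slip.

```bash
python3 - <<'E'
from m import *
print("pins top",ray("top",[[320.2,197.5],[289.7,187.3]],.046).round(4).tolist())
print("pins side tip z.052",ray("side",[[331.7,212.5],[328.6,188.6]],.051).round(4).tolist(),"base",ray("side",[[332.5,218.2],[328.8,193.4]],.035).round(4).tolist())
for f,y in(("side1",-9.8),("side2",-18.3),("top1",-9.8)):
    cam=f[:-1];z=np.load(f+".npz");C=cloud(cam,z["d"])
    c0=np.array([.509,.349]) if f[-1]=="1" else np.array([.564,.008]); z0=0.01 if f[-1]=="1" else .1092
    ex=np.array([np.cos(np.radians(y)),np.sin(np.radians(y))]);ey=np.array([-ex[1],ex[0]])
    q=C[...,:2]-c0; a=q@ex;b=q@ey
    m=(abs(a)<.017)&(abs(b)<.08)&(abs(C[...,2]-z0)<.009)&(z["d"]>0)
    im=z["im"].astype(int); m&=(im[...,0]>150)&(im[...,0]-im[...,2]>60)
    A=np.c_[np.ones(m.sum()),a[m],b[m]];s=np.linalg.lstsq(A,C[m][:,2],rcond=None)[0]
    print(f,m.sum(),"z0,slope_x,slope_y",s.round(4),"b range",np.percentile(b[m],[1,99]).round(4),"noise",np.std(A@s-C[m][:,2]).round(4))
    # footprint of all deck points above table for outline
    k=(abs(a)<.05)&(abs(b)<.12)&(C[...,2]>z0-.006)&(C[...,2]<z0+.03)&(z["d"]>0)
    print("   outline a",np.percentile(a[k],[.5,99.5]).round(4),"b",np.percentile(b[k],[.5,99.5]).round(4))
o=get_obs();print(o["torque"],o["wrist_force"])
E
```

```text
pins top [[0.5446, -0.0529, 0.046], [0.5825, 0.0647, 0.046]]
pins side tip z.052 [[0.5476, -0.045, 0.051], [0.5867, 0.0706, 0.051]] base [[0.5474, -0.0523, 0.035], [0.586, 0.0667, 0.035]]
side1 223 z0,slope_x,slope_y [0.008  0.0121 0.0027] b range [-0.079   0.0758] noise 0.0022
   outline a [-0.0302  0.0287] b [-0.0876  0.1181]
side2 255 z0,slope_x,slope_y [ 0.1076 -0.0055 -0.0035] b range [-0.0782  0.0775] noise 0.0019
   outline a [-0.0422  0.0384] b [-0.0866  0.0838]
top1 303 z0,slope_x,slope_y [0.009  0.0624 0.0014] b range [-0.0783  0.0771] noise 0.0042
   outline a [-0.0479  0.0481] b [-0.1171  0.1194]
[ 0.01890385 -0.02428086  0.00058385] [-0.52208661 -0.25899403 -2.70664346]
```

Measured in the same camera, the seat is about (+1.7, -1.5) mm from the deck middle, and kinematics plus the top camera roughly agree. I'll shift by that and lower to just above the pins.

{"op": "servo_tool", "data": {
  "moves": [
    [[0, 0, 0], [-0.0005, 0.0018, 0.01], 40],
    [[0, 0, 0], [0, 0, 0.012], 40],
    [[0, 0, 0], [0, 0, 0.012], 40],
    [[0, 0, 0], [0, 0, 0.008], 40],
    [[0, 0, 0], [0, 0, 0], 40],
    [[0, 0, 0], [0, 0, 0], 40]
  ]
}}

```text
time: 9.0
ee_pos: [0.5646, 0.005, 0.0611]
tcp_rot: [-180.0, 0.0, 71.7]
wrist_force: [-0.8, 0.1, -2.0]
opening: 0.0553
grasp_force: 43.5
```

{"op": "servo_tool", "data": {
  "moves": [
    [[0, 0, 0], [0, 0, 0.001], 40],
    [[0, 0, 0], [0, 0, 0.001], 40],
    [[0, 0, 0], [0, 0, 0.001], 40],
    [[0, 0, 0], [0, 0, 0.001], 40],
    [[0, 0, 0], [0, 0, 0.001], 40],
    [[0, 0, 0], [0, 0, 0], 40]
  ]
}}

```text
time: 9.6
ee_pos: [0.5647, 0.005, 0.0561]
tcp_rot: [-180.0, 0.0, 71.7]
wrist_force: [-0.6, 0.1, -4.3]
opening: 0.0552
grasp_force: 43.5
```

{"op": "servo_tool", "data": {
  "moves": [
    [[0, 0, 0], [0.0007, 0, 0], 40],
    [[0, 0, 0], [0, 0, 0.001], 40],
    [[0, 0, 0], [0, 0, 0.001], 40],
    [[0, 0, 0], [0, 0, 0.001], 40],
    [[0, 0, 0], [0, 0, 0], 40]
  ]
}}

```text
time: 10.1
ee_pos: [0.5649, 0.0057, 0.0531]
tcp_rot: [-180.0, 0.0, 71.7]
wrist_force: [0.5, 0.3, -2.7]
opening: 0.0553
grasp_force: 43.5
```

{"op": "servo_tool", "data": {
  "moves": [
    [[0, 0, 0], [0, 0, 0.001], 40],
    [[0, 0, 0], [0, 0, 0.001], 40],
    [[0, 0, 0], [0, 0, 0.001], 40],
    [[0, 0, 0], [0, 0, 0], 40]
  ]
}}

```text
time: 10.5
ee_pos: [0.565, 0.0058, 0.0502]
tcp_rot: [180.0, -0.0, 71.7]
wrist_force: [0.2, 0.6, -2.5]
opening: 0.0552
grasp_force: 43.6
```

Both pins are in the holes with no force building up. I keep lowering.

{"op": "servo_tool", "data": {
  "moves": [
    [[0, 0, 0], [0, 0, 0.001], 40],
    [[0, 0, 0], [0, 0, 0.001], 40],
    [[0, 0, 0], [0, 0, 0.001], 40],
    [[0, 0, 0], [0, 0, 0.001], 40],
    [[0, 0, 0], [0, 0, 0], 40],
    [[0, 0, 0], [0, 0, 0], 40]
  ]
}}

```text
time: 11.1
ee_pos: [0.5651, 0.0059, 0.0463]
tcp_rot: [180.0, -0.0, 71.7]
wrist_force: [1.0, 4.3, -1.3]
opening: 0.0554
grasp_force: 43.6
```

{"op": "servo_tool", "data": {
  "moves": [
    [[0, 0, 0], [0, 0, 0.001], 40],
    [[0, 0, 0], [0, 0, 0.001], 40],
    [[0, 0, 0], [0, 0, 0.001], 40],
    [[0, 0, 0], [0, 0, 0.001], 40],
    [[0, 0, 0], [0, 0, 0], 40],
    [[0, 0, 0], [0, 0, 0], 40]
  ]
}}

```text
time: 11.7
ee_pos: [0.5652, 0.006, 0.0425]
tcp_rot: [180.0, -0.0, 71.7]
wrist_force: [0.8, 4.9, 0.3]
opening: 0.0554
grasp_force: 43.7
```

{"op": "servo_tool", "data": {
  "moves": [
    [[0, 0, 0], [0.0007, 0, 0], 40],
    [[0, 0, 0], [0, 0, 0.001], 40],
    [[0, 0, 0], [0, 0, 0.001], 40],
    [[0, 0, 0], [0, 0, 0.001], 40],
    [[0, 0, 0], [0, 0, 0.0005], 40],
    [[0, 0, 0], [0, 0, 0], 40]
  ]
}}

```text
time: 12.3
ee_pos: [0.5651, 0.0062, 0.0386]
tcp_rot: [-180.0, 0.0, 71.7]
wrist_force: [1.2, 1.0, -2.9]
opening: 0.0556
grasp_force: 43.6
```

{"op": "servo_tool", "data": {
  "moves": [
    [[0, 0, 0], [0, 0, 0.0005], 40],
    [[0, 0, 0], [0, 0, 0], 40],
    [[0, 0, 0], [0, 0, 0], 40]
  ]
}}

```text
time: 12.6
ee_pos: [0.5652, 0.0062, 0.0382]
tcp_rot: [-180.0, 0.0, 71.7]
wrist_force: [0.8, 0.2, -1.9]
opening: 0.0551
grasp_force: 43.6
```

{"op": "servo_tool", "data": {
  "moves": [
    [[0, 0, 0], [0, 0, 0.0005], 40],
    [[0, 0, 0], [0, 0, 0.0005], 40],
    [[0, 0, 0], [0, 0, 0], 40],
    [[0, 0, 0], [0, 0, 0], 40]
  ]
}}

```text
time: 13.0
ee_pos: [0.5652, 0.0062, 0.038]
tcp_rot: [180.0, 0.0, 71.7]
wrist_force: [-2.3, -0.5, 5.2]
opening: 0.0553
grasp_force: 44.3
```

Seated: upward force builds at z=0.038, as expected for flush. I release and rise.

{"op": "servo_tool", "data": {
  "moves": [
    [[0, 0, 0], [0, 0, 0], 70],
    [[0, 0, 0], [0, 0, 0], 100],
    [[0, 0, 0], [0, 0, 0], 100],
    [[0, 0, 0], [0, 0, 0], 100],
    [[0, 0, 0], [0, 0, -0.01], 100],
    [[0, 0, 0], [0, 0, -0.03], 100],
    [[0, 0, 0], [0, 0, -0.04], 100],
    [[0, 0, 0], [0, 0, -0.05], 100],
    [[0, 0, 0], [0, 0, -0.05], 100],
    [[0, 0, 0], [0, 0, -0.03], 100],
    [[0, 0, 0], [0, 0, 0], 100],
    [[0, 0, 0], [0, 0, 0], 100]
  ]
}}

```text
time: 14.2
ee_pos: [0.5655, 0.0063, 0.2484]
tcp_rot: [179.9, -0.0, 71.7]
wrist_force: [0.5, -0.6, -0.5]
opening: 0.0853
grasp_force: 0.0
```

{"op": "servo_tool", "data": {
  "moves": [
    [[0, 0, 7.28], [0, 0, 0], 100],
    [[0, 0, 7.28], [0, 0, 0], 100],
    [[0, 0, 7.28], [0, 0, 0], 100],
    [[0, 0, 7.28], [0, 0, 0], 100],
    [[0, 0, 7.28], [0, 0, 0], 80],
    [[0, 0, 7.28], [0, 0, 0], 60],
    [[0, 0, 0], [0, 0, 0], 60]
  ]
}}

```text
time: 14.9
ee_pos: [0.5647, 0.0063, 0.246]
tcp_rot: [-179.9, 0.1, 27.9]
wrist_force: [0.2, 0.2, -0.2]
opening: 0.051
grasp_force: 0.0
```

{"op": "servo_tool", "data": {
  "moves": [
    [[0, 0, 0], [-0.0184, 0.0281, 0], 60],
    [[0, 0, 0], [-0.0184, 0.0281, 0], 60],
    [[0, 0, 0], [-0.0184, 0.0281, 0], 60],
    [[0, 0, 0], [-0.0184, 0.0281, 0], 60],
    [[0, 0, 0], [-0.0184, 0.0281, 0], 60],
    [[0, 0, 0], [-0.0184, 0.0281, 0], 60],
    [[0, 0, 0], [-0.0184, 0.0281, 0], 60],
    [[0, 0, 0], [-0.0184, 0.0281, 0], 60],
    [[0, 0, 0], [-0.0184, 0.0281, 0], 60],
    [[0, 0, 0], [-0.0184, 0.0281, 0], 60],
    [[0, 0, 0], [0, 0, 0], 60],
    [[0, 0, 0], [0, 0, 0], 60]
  ]
}}

```text
time: 16.1
ee_pos: [0.5341, -0.3285, 0.2461]
tcp_rot: [-179.9, 0.0, 28.1]
wrist_force: [-0.6, 1.0, 0.0]
opening: 0.051
grasp_force: 0.0
```

```bash
python3 - <<'E'
from m import *
o=get_obs();print(o["ee_pos"].round(4),o["tcp_rot"].round(2),o["opening"],o["q"].round(1))
L=[]
for cam in("top","side"):
    im,d=camera(cam);np.savez(f"{cam}3.npz",im=im,d=d);C=cloud(cam,d)
    for r in cut_out("deck_mid",cam)[:1]:
        P=C[r["mask"]&(d>0)];P=P[(P[:,2]>.03)&(P[:,2]<.08)]
        print(cam,"deck",r["score"],len(P),pca(P[:,:2]),rect(P[:,:2]),np.percentile(P[:,2],[5,50,95]).round(4))
    print(cam,"dot",dot(cam,im,.044,[.573,.031,.044]))
    for c,s in(([.564,.006,.05],.11),([.535,-.328,.15],.14)):
        uv=proj(cam,[[c[0]+a,c[1]+b,c[2]] for a in(-s,s) for b in(-s,s)]);a=uv.min(0).astype(int);b=uv.max(0).astype(int)
        L.append(cv2.resize(im[a[1]:b[1],a[0]:b[0],::-1],(390,290),interpolation=cv2.INTER_CUBIC))
cv2.imwrite("pics/h3.png",np.vstack([np.hstack(L[:2]),np.hstack(L[2:])]))
E
```

```text
[ 0.5341 -0.3285  0.2461] [-1.799e+02  5.000e-02  2.807e+01] 0.05097477886496817 [-31.6  16.6  25.2  98.7   0.  120.3]
top deck 0.77 643 (array([0.56370175, 0.00399298]), np.float64(-16.88492619424402), array([1.22518123, 0.42897143])) (array([564. ,   5.9]), array([167.4,  57.6]), 72.5) [0.0354 0.0456 0.0681]
top dot (array([0.57147512, 0.0298145 , 0.044     ]), array([298.73, 190.35]), np.float64(2318.0))
side deck 0.75 723 (array([ 0.56158289, -0.00108607]), np.float64(-18.130091330808074), array([1.39710367, 0.46491105])) (array([565.9,   9.1]), array([180.1,  62.5]), 70.8) [0.0379 0.0433 0.0654]
side dot (array([0.57397005, 0.03201366, 0.044     ]), array([329.65, 198.  ]), np.float64(3571.0))
```

View pics/h3.png

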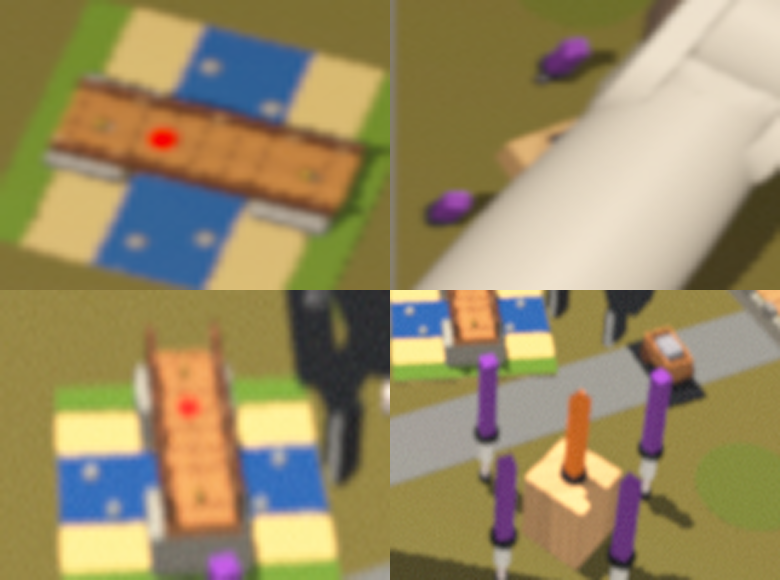

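The deck sits flush between its pins (both brass tips show in the holes), with the dot at about (0.573, 0.031). Next I descend onto the orange stick.

{"op": "servo_tool", "data": {
  "moves": [
    [[0, 0, 0], [0.001, 0, 0.03], 60],
    [[0, 0, 0], [0, 0, 0.03], 60],
    [[0, 0, 0], [0, 0, 0.025], 60],
    [[0, 0, 0], [0, 0, 0.025], 60],
    [[0, 0, 0], [0, 0, 0.024], 60],
    [[0, 0, 0], [0, 0, 0], 60],
    [[0, 0, 0], [0, 0, 0], 60]
  ]
}}

```text
time: 17.0
ee_pos: [0.5356, -0.327, 0.114]
tcp_rot: [-180.0, 0.0, 28.1]
wrist_force: [-0.9, 0.1, -0.2]
opening: 0.0516
grasp_force: 0.0
```

{"op": "servo_tool", "data": {
  "moves": [
    [[0, 0, 0], [0, 0, 0], 40],
    [[0, 0, 0], [0, 0, 0], 30],
    [[0, 0, 0], [0, 0, 0], 20],
    [[0, 0, 0], [0, 0, 0], 10],
    [[0, 0, 0], [0, 0, 0], 5],
    [[0, 0, 0], [0, 0, 0], 5],
    [[0, 0, 0], [0, 0, 0], 5],
    [[0, 0, 0], [0, 0, 0], 5]
  ],
  "force": 40
}}

```text
time: 17.8
ee_pos: [0.536, -0.328, 0.1147]
tcp_rot: [179.9, -0.1, 28.0]
wrist_force: [0.3, 1.6, 5.8]
opening: 0.0163
grasp_force: 38.9
```

{"op": "servo_tool", "data": {
  "moves": [
    [[0, 0, 0], [0, 0, -0.01], 5],
    [[0, 0, 0], [0, 0, -0.015], 5],
    [[0, 0, 0], [0, 0, -0.02], 5],
    [[0, 0, 0], [0, 0, -0.025], 5],
    [[0, 0, 0], [0, 0, -0.025], 5],
    [[0, 0, 0], [0, 0, -0.025], 5],
    [[0, 0, 0], [0, 0, -0.025], 5],
    [[0, 0, 0], [0, 0, -0.02], 5],
    [[0, 0, 0], [0, 0, 0], 5],
    [[0, 0, 0], [0, 0, 0], 5]
  ]
}}

```text
time: 18.8
ee_pos: [0.5356, -0.3278, 0.2784]
tcp_rot: [180.0, -0.0, 28.0]
wrist_force: [0.3, 1.0, -1.3]
opening: 0.0163
grasp_force: 39.1
```

{"op": "servo_tool", "data": {
  "moves": [
    [[0, 0, 0], [0.01, -0.015, 0], 5],
    [[0, 0, 0], [0.0201, -0.0299, 0], 5],
    [[0, 0, 0], [0.0201, -0.0299, 0], 5],
    [[0, 0, 0], [0.0201, -0.0299, 0], 5],
    [[0, 0, 0], [0.0201, -0.0299, 0], 5],
    [[0, 0, 0], [0.0201, -0.0299, 0], 5],
    [[0, 0, 0], [0.0201, -0.0299, 0], 5],
    [[0, 0, 0], [0.0201, -0.0299, 0], 5],
    [[0, 0, 0], [0.0201, -0.0299, 0], 5],
    [[0, 0, 0], [0.0201, -0.0299, 0], 5],
    [[0, 0, 0], [0.0101, -0.0148, 0], 5],
    [[0, 0, 0], [0, 0, 0], 5]
  ]
}}

```text
time: 20.0
ee_pos: [0.572, 0.0335, 0.2769]
tcp_rot: [-179.9, 0.1, 28.2]
wrist_force: [-0.3, -0.1, -1.6]
opening: 0.0161
grasp_force: 39.1
```

{"op": "servo_tool", "data": {
  "moves": [
    [[0, 0, 0], [0, 0, 0.02], 5],
    [[0, 0, 0], [0, 0, 0.03], 5],
    [[0, 0, 0], [0, 0, 0.03], 5],
    [[0, 0, 0], [0, 0, 0.02], 5],
    [[0, 0, 0], [0, 0, 0.015], 5],
    [[0, 0, 0], [0, 0, 0], 5],
    [[0, 0, 0], [0, 0, 0], 5]
  ]
}}

```text
time: 20.7
ee_pos: [0.5722, 0.0303, 0.1633]
tcp_rot: [-180.0, 0.0, 28.0]
wrist_force: [0.1, 0.3, -1.7]
opening: 0.0162
grasp_force: 39.2
```

```bash
python3 - <<'E'
from m import *
o=get_obs();print(o["ee_pos"].round(4),o["tcp_rot"].round(2),o["wrist_force"].round(2))
L=[]
for cam in("side","top"):
    im,d=camera(cam);np.savez(f"{cam}4.npz",im=im,d=d);C=cloud(cam,d)
    for r in mark_of("foot_tip",cam)[:3]+mark_of("stick_mid",cam)[:2]: print(cam,r["score"],w(cam,r["xyz"]).round(4))
    uv=proj(cam,[[.57+a,.03+b,.08] for a in(-.09,.09) for b in(-.09,.09)]);a=uv.min(0).astype(int);b=uv.max(0).astype(int);a[1]-=25
    L.append(cv2.resize(im[a[1]:b[1],a[0]:b[0],::-1],(400,400),interpolation=cv2.INTER_CUBIC));print(a,b)
cv2.imwrite("pics/h4.png",np.hstack(L))
E
```

```text
[0.5722 0.0303 0.1633] [-1.7999e+02  4.0000e-02  2.7970e+01] [ 0.14  0.27 -1.72]
side 0.63 [ 0.5435 -0.4192  0.0049]
side 0.55 [0.5801 0.0367 0.0624]
side 0.55 [ 0.6375 -0.3143 -0.0026]
side 0.68 [ 0.6349 -0.3127  0.1166]
side 0.64 [ 0.4447 -0.3545  0.1112]
[291 143] [368 213]
top 0.66 [ 0.6342 -0.3181  0.1119]
top 0.64 [ 0.4413 -0.3574  0.1152]
[274 140] [322 213]
```

View pics/h4.png

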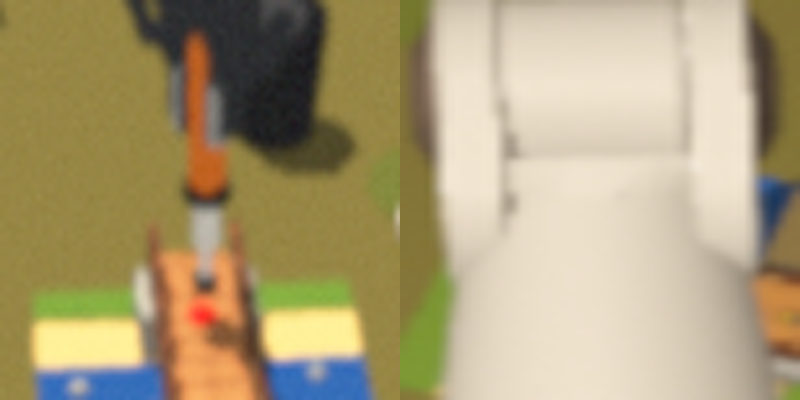

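The stick hangs upright over the deck, with its foot at crop pixel (205,282), directly above the dot at (204,317). I lower to contact, then press.

{"op": "servo_tool", "data": {
  "moves": [
    [[0, 0, 0], [0, 0, 0.008], 5],
    [[0, 0, 0], [0, 0, 0.006], 5],
    [[0, 0, 0], [0, 0, 0.004], 5],
    [[0, 0, 0], [0, 0, 0], 5],
    [[0, 0, 0], [0, 0, 0], 5]
  ]
}}

```text
time: 21.5
ee_pos: [0.5726, 0.0306, 0.1452]
tcp_rot: [-180.0, 0.0, 28.0]
wrist_force: [0.0, -0.2, -1.0]
opening: 0.0157
grasp_force: 39.2
```

{"op": "servo_tool", "data": {
  "moves": [
    [[0, 0, 0], [0, 0, 0.002], 5],
    [[0, 0, 0], [0, 0, 0.002], 5],
    [[0, 0, 0], [0, 0, 0], 5],
    [[0, 0, 0], [0, 0, 0], 5],
    [[0, 0, 0], [0, 0, 0], 5]
  ]
}}

```text
time: 22.0
ee_pos: [0.5728, 0.0306, 0.1415]
tcp_rot: [180.0, -0.0, 28.0]
wrist_force: [0.8, -0.0, 1.0]
opening: 0.0163
grasp_force: 39.3
```

{"op": "servo_tool", "data": {
  "moves": [
    [[0, 0, 0], [0, 0, 0.002], 5],
    [[0, 0, 0], [0, 0, 0.0015], 5],
    [[0, 0, 0], [0, 0, 0], 5],
    [[0, 0, 0], [0, 0, 0], 5],
    [[0, 0, 0], [0, 0, 0], 5]
  ]
}}

```text
time: 22.5
ee_pos: [0.5728, 0.0306, 0.1379]
tcp_rot: [180.0, -0.0, 28.0]
wrist_force: [1.1, 0.2, 1.9]
opening: 0.0161
grasp_force: 39.4
```

```bash
python3 - <<'E'
from m import *
im,d=camera("side")
W=[]
for i in range(10): W.append(get_obs()["wrist_force"]); camera("side")
o=get_obs();print(o["ee_pos"].round(4),np.mean(W,0).round(2),np.std(W,0).round(2))
uv=proj("side",[[.573+a,.031+b,.08] for a in(-.07,.07) for b in(-.07,.07)]);a=uv.min(0).astype(int);b=uv.max(0).astype(int);a[1]-=15
cv2.imwrite("pics/h5.png",cv2.resize(im[a[1]:b[1],a[0]:b[0],::-1],(600,560),interpolation=cv2.INTER_CUBIC));print(a,b,proj("side",[[.574,.032,.044],[.574,.032,.05]]))
E
```

```text
[0.5728 0.0305 0.1378] [ 1.11 -0.22  1.26] [0.62 0.43 0.4 ]
[300 157] [360 207] [[329.65692756 197.99861224]
 [329.68720198 196.4399061 ]]
```

View pics/h5.png

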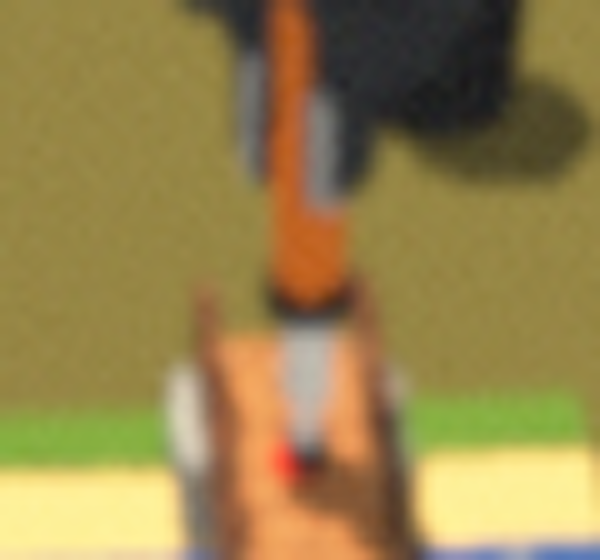

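The foot at crop (310,456) covers the right part of the dot, which shows at (287,465), so it's roughly 3 mm off. The stick also leans slightly to the left at its top. I'll measure that lean.

```bash
python3 - <<'E'
from m import *
F=np.mean([camera("side")[0].astype(float) for _ in range(4)],0)
g=np.clip(F[...,0]-1.6*F[...,1]-10,0,None)   # orange handle rows
for v in range(150,187,3):
    r=F[v,315:345]; o=(r[:,0]-r[:,2]>90)&(r[:,0]>1.5*r[:,1]); c=(315+np.where(o)[0]); print(v,c.mean().round(2) if len(c) else None,len(c),end=" | ")
print()
for v in range(184,200):
    r=F[v,322:342]; s=r.max(1)-r.min(1); w_=np.clip(60-s,0,None); print(v,((322+np.arange(20))*w_).sum()/max(w_.sum(),1),r.mean(1).round(0)[2:16].astype(int))
for z in(.044,.085,.12,.16,.2): print(z,proj("side",[[.574,.032,z]]).round(2),end=" ")
print(proj("side",[[.574+.0883,.032+.0469,.1]])-proj("side",[[.574,.032,.1]]),proj("side",[[.574+.0469,.032-.0883,.1]])-proj("side",[[.574,.032,.1]]))
E
```

```text
150 None 0 | 153 None 0 | 156 None 0 | 159 328.5 4 | 162 328.5 4 | 165 328.0 3 | 168 328.0 3 | 171 328.0 3 | 174 328.0 3 | 177 330.0 7 | 180 330.5 8 | 183 330.5 4 | 186 None 0 | 
184 330.59417475728156 [117 112  89  65  55  60  67  65  57  56  63  82  96 104]
185 330.403738317757 [118 116 103  90  81  79  80  80  81  81  89  93  98 102]
186 330.2966903073286 [128 128 124 122 125 128 130 131 131 127 120 109 104 106]
187 330.24101796407183 [149 147 145 148 158 166 170 169 167 157 141 125 114 111]
188 330.33838383838383 [158 156 156 166 173 178 183 182 180 172 156 136 123 116]
189 330.3260473588342 [161 162 164 172 176 179 182 181 181 176 164 143 123 114]
190 330.57142857142856 [164 166 165 170 174 178 182 182 181 178 167 147 121 109]
191 331.08 [164 167 163 164 170 179 181 182 182 178 168 151 120 105]
192 331.8349282296651 [160 169 166 165 171 178 182 182 182 176 167 153 123  98]
193 333.4035087719298 [151 166 166 162 170 177 180 180 178 171 166 153 122  90]
194 334.7012987012987 [144 160 162 158 160 172 177 172 168 163 161 151 123  86]
195 333.7735368956743 [143 160 161 153 148 157 163 157 150 155 159 153 127  92]
196 333.43973214285717 [150 165 164 157 142 135 135 128 128 146 158 156 135 101]
197 333.87608695652176 [151 165 165 151 130 105  91  86  98 125 142 146 131 106]
198 336.9620853080569 [146 160 160 147 125  93  69  65  77  95 110 117 116 100]
199 339.2739726027397 [144 160 163 153 131 100  78  75  81  87  92  99 100  93]
0.044 [[329.66 198.  ]] 0.085 [[329.87 187.19]] 0.12 [[330.05 177.67]] 0.16 [[330.27 166.43]] 0.2 [[330.49 154.8 ]] [[ 19.82147022 -13.70805656]] [[26.65709725 12.58725989]]
```

```bash
python3 - <<'E'
from m import *
ps=np.radians(28);ex=np.array([np.cos(ps),np.sin(ps)]);ey=np.array([np.sin(ps),-np.cos(ps)])
for f,ox in(("side4",(.5722,.0303)),("now",(.5728,.0305))):
    if f=="now":
        q=[camera("side") for _ in range(4)];im=np.mean([a.astype(float) for a,_ in q],0);d=np.mean([b for _,b in q],0)
    else: z=np.load(f+".npz");im=z["im"].astype(float);d=z["d"]
    C=cloud("side",d);r=C[...,:2]-np.array(ox);a=r@ex;b=r@ey;Z=C[...,2]
    near=(abs(a)<.03)&(abs(b)<.03)&(d>0)
    org=near&(im[...,0]-im[...,2]>90)&(im[...,0]>1.5*im[...,1])&(Z>.09)
    gry=near&(im.max(2)-im.min(2)<45)&(im.mean(2)>110)&(Z>.06)&(Z<.125)
    for n,m in(("handle",org),("sleeve",gry)):
        print(f,n,m.sum(),end=" ")
        for lo in np.arange(.05,.24,.02):
            k=m&(Z>=lo)&(Z<lo+.02)
            if k.sum()>3: print(f"z{lo+.01:.2f}: a{a[k].mean()*1e3:.1f} b{b[k].mean()*1e3:.1f} n{k.sum()}",end="; ")
        print()
E
```

```text
side4 handle 116 z0.14: a-2.6 b3.1 n36; z0.16: a-4.4 b0.6 n27; z0.18: a-6.8 b-2.2 n18; z0.20: a-5.7 b-2.6 n22; z0.22: a-8.8 b1.8 n11; 
side4 sleeve 43 z0.08: a-0.7 b2.5 n6; z0.10: a-2.6 b3.0 n20; z0.12: a-4.1 b5.2 n17; 
now handle 114 z0.10: a-0.8 b3.2 n13; z0.12: a-2.6 b2.4 n37; z0.14: a-5.7 b-0.7 n19; z0.16: a-6.0 b-3.1 n18; z0.18: a-6.6 b-1.3 n20; z0.20: a-10.3 b2.4 n7; 
now sleeve 29 z0.08: a-1.5 b4.0 n18; z0.10: a-5.7 b5.6 n8;
```

The slope along the tool's x axis is about -0.07 rad, so the stick leans about 4° in the grip, which also explains the foot offset. I lift off, turn the tool -4° about its y axis and press again.

{"op": "servo_tool", "data": {
  "moves": [
    [[0, 0, 0], [0, 0, -0.005], 5],
    [[0, 0, 0], [0, 0, -0.007], 5],
    [[0, -2, 0], [0, 0, 0], 5],
    [[0, -2, 0], [0, 0, 0], 5],
    [[0, 0, 0], [0, 0, 0], 5],
    [[0, 0, 0], [0, 0, 0], 5]
  ]
}}

```text
time: 24.05
ee_pos: [0.5727, 0.0307, 0.1496]
tcp_rot: [-180.0, 4.0, 28.0]
wrist_force: [0.0, -0.6, -0.4]
opening: 0.0159
grasp_force: 39.1
```

{"op": "servo_tool", "data": {
  "moves": [
    [[0, 0, 0], [0.0004, 0, 0.006], 5],
    [[0, 0, 0], [0.0002, 0, 0.003], 5],
    [[0, 0, 0], [0.0001, 0, 0.002], 5],
    [[0, 0, 0], [0.0001, 0, 0.0015], 5],
    [[0, 0, 0], [0, 0, 0], 5],
    [[0, 0, 0], [0, 0, 0], 5],
    [[0, 0, 0], [0, 0, 0], 5]
  ]
}}

```text
time: 24.75
ee_pos: [0.5727, 0.0305, 0.1375]
tcp_rot: [180.0, 4.0, 28.0]
wrist_force: [0.2, 0.1, 2.4]
opening: 0.0161
grasp_force: 39.5
```

```bash
python3 - <<'E'
from m import *
o=get_obs();p=o["ee_pos"];print(p.round(4),o["tcp_rot"].round(2),o["grasp_force"])
ps=np.radians(28);ex=np.array([np.cos(ps),np.sin(ps)]);ey=np.array([np.sin(ps),-np.cos(ps)])
W=[];q=[]
for _ in range(8): q.append(camera("side"));W.append(get_obs()["wrist_force"])
im=np.mean([a.astype(float) for a,_ in q],0);d=np.mean([b for _,b in q],0);print(np.mean(W,0).round(2))
C=cloud("side",d);r=C[...,:2]-p[:2];a=r@ex;b=r@ey;Z=C[...,2];near=(abs(a)<.03)&(abs(b)<.03)&(d>0)
m=near&(im[...,0]-im[...,2]>90)&(im[...,0]>1.5*im[...,1])&(Z>.09)
for lo in np.arange(.09,.22,.02):
    k=m&(Z>=lo)&(Z<lo+.02)
    if k.sum()>3: print(f"z{lo+.01:.2f}: a{a[k].mean()*1e3:.1f} b{b[k].mean()*1e3:.1f} n{k.sum()}",end="; ")
print(); 
for v in range(194,200): print(v,im[v,324:338].mean(1).round(0).astype(int))
u,v=300,157
cv2.imwrite("pics/h6.png",cv2.resize(im[157:207,300:360,::-1].astype(np.uint8),(600,560),interpolation=cv2.INTER_CUBIC))
E
```

```text
[0.5727 0.0305 0.1375] [179.99   3.98  27.99] 39.45625721476972
[ 0.18 -0.24  1.76]
z0.10: a-2.1 b4.7 n14; z0.12: a-3.2 b3.0 n35; z0.14: a-5.7 b-0.8 n24; z0.16: a-4.0 b-1.9 n14; z0.18: a-2.8 b-1.3 n20; z0.20: a-4.9 b1.9 n7; 
194 [146 160 165 168 175 178 176 173 168 164 160 152 123  90]
195 [143 158 161 162 169 174 170 164 159 157 155 148 123  90]
196 [149 162 161 154 158 163 157 151 146 144 142 136 119  94]
197 [151 162 155 135 129 132 125 119 114 113 110 106 103  93]
198 [146 157 148 116  92  86  82  85  87  91  89  88  92  90]
199 [144 157 152 124  91  71  67  75  85  89  88  90  92  90]
```

View pics/h6.png

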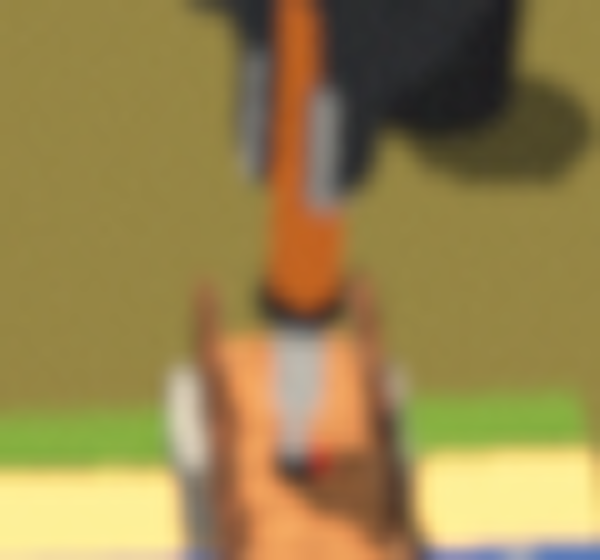

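The stick is now upright, with the foot at crop (295,462) on the dot, about 2-3 mm from its centre. About 3 N means the foot is roughly 6-8 mm in. I hand in.

```bash
python3 -c "from workcell import *; print(job_done())"
```

```text
the job is handed in; nothing more can be done
None
```

The deck is flush over both pins and released, and I handed in at about 25 s with the stick still pressed on the red dot: upright, 2–3 mm off centre, foot about half-way in; no verdict was returned.

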